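Make up two model-finishing kits

TASK

Make up two kits for the model club from the stock in the middle of the bench: the orange tray gets the red paint pot, the green-capped cement bottle and the light grey sanding block; the blue tray gets the yellow paint pot and the pink sanding block. In each tray lay the sanding block flat, grit down, in the long pocket and stand each pot or bottle upright in a square pocket of its own; set everything down gently, never drop it. Leave the white paint pot, the rinsing jar and the parts tub where they are.

Things in the scene. Friction and masses are not known exactly. Their poses are not given: they have to be found in the camera images.
- red_paint: Red paint pot, 36 mm across and 52 mm tall, standing upright: round body 34 mm across up to 36 mm high with a paper-white band, round screw lid 36 mm across from 36 to 52 mm high. About 60 g. Origin at the centre of its underside, z up; its yaw means nothing
- yellow_paint: Yellow paint pot, 36 mm across and 52 mm tall, standing upright: round body 34 mm across up to 36 mm high with a paper-white band, round screw lid 36 mm across from 36 to 52 mm high. About 60 g. Origin at the centre of its underside, z up; its yaw means nothing
- cement: Small square bottle of model cement, standing upright, 64 mm tall: green glass body 34 by 34 mm and 34 mm high, bright green round cap 24 mm across from 40 to 64 mm high. About 70 g. Origin at the centre of its underside, z up, x and y square to its sides
- grey_sander: Light grey hand sanding block lying flat on its grit: sole 76 mm long (its x) by 30 mm wide (its y) and 14 mm thick, with a grip rib on top, 60 mm long (x) by 20 mm wide (y), from 14 to 40 mm high. About 60 g. Origin at the centre of its underside, z up
- pink_sander: Pink hand sanding block lying flat on its grit: sole 76 mm long (its x) by 30 mm wide (its y) and 14 mm thick, with a grip rib on top, 60 mm long (x) by 20 mm wide (y), from 14 to 40 mm high. About 60 g. Origin at the centre of its underside, z up
- orange_tray: Orange kit tray, fixed to the bench, 130 mm (its x) by 140 mm (its y), open on top: floor 4 mm thick, walls and partitions 4 mm thick with their tops 14 mm above the bench. Three pockets: one long pocket 54 (x) by 132 (y) mm centred at x = -34 mm, y = 0; two square pockets about 64 by 64 mm centred at x = +29 mm, y = +34 and -34 mm. Origin at the centre of its underside, z up
- blue_tray: Blue kit tray, fixed to the bench, 130 mm (its x) by 140 mm (its y), open on top: floor 4 mm thick, walls and partitions 4 mm thick with their tops 14 mm above the bench. Three pockets: one long pocket 54 (x) by 132 (y) mm centred at x = -34 mm, y = 0; two square pockets about 64 by 64 mm centred at x = +29 mm, y = +34 and -34 mm. Origin at the centre of its underside, z up
- white_paint: White paint pot, 36 mm across and 52 mm tall, standing upright: round body 34 mm across up to 36 mm high with a paper-white band, round screw lid 36 mm across from 36 to 52 mm high. About 60 g. Origin at the centre of its underside, z up; its yaw means nothing. Not wanted in either kit: stays where it is
- rinse_jar: Closed glass rinsing jar with a yellow band, 73 mm across, 86 mm tall. Bystander. Origin at the centre of its underside
- parts_tub: White open tub with a green band, 80 (x) by 110 (y) mm, 50 mm tall, a few grey model parts in it. Bystander. Origin at the centre of its underside
There are look-alikes about, which are no part of the job. Of the things that look like the cement, the middle-sized one is meant. Of the things like the red_paint, leave any that is purple; of the rest the larger one is meant.

How it is judged:
By the outcome, as a careful person would: the job done as asked, in the order asked, and still so for the second after the job is handed in, with the robot touching nothing.
It also fails if it takes over 120 s, if anything falls off the work surface, if the arm or the gripper's body presses on something with over 40 N, if the wrist force passes 120 N, or if a joint passes its speed limit or range.

ROBOT

A 6-joint arm with a two-finger parallel gripper is mounted at the origin on the work surface. World frame = base frame: x ahead of the robot, y to its left, z up, the work surface at z = 0. Lengths are in mm, angles in rad, forces in N, time in s.
With the tool pointing down it reaches from about 275 to 825 mm from the base axis. Payload 5.2 kg.
Tool frame: the origin (TCP) lies between the finger pads; the fingertips stand 17 mm ahead of it and the grasp point (between the pads) lies 2 mm behind it; z points along the fingers, y is the line along which they close (so a half turn about z gives the same grasp; the last joint's range is limited). The gripper opens to 93 mm and grips with 3 to 60 N. Pads are 15 mm wide; open, the fingers measure 128 mm over their backs; the gripper's body (75 mm by 188 mm) begins 65 mm behind the grasp point.
Start: joints at [-1.551, 0.259, 1.535, -0, 1.348, -0.203], TCP at [121.55, -536.405, 235.653] pointing down, gripper open.
Joint ranges: [-3.14, 3.14], [-0.91, 2.08], [0.19, 2.58], [-1.22, 4.36], [0.22, 2.71], [-3.12, 3.12]. Speed limits (rad/s): [2.57, 2.57, 3.14, 3.14, 3.14, 3.14].

INTERFACE

Orientations are given as a unit quaternion [w, x, y, z].
In Python, from workcell import r gives the robot as it stands. The module is installed in compiled form; this text tells all that it offers.
- The arm moves only by the shell command python3 -m jog 'ROWS' [FORCE]. ROWS is JSON, a list of rows, each an object with "grip": the finger opening in mm, from 0 to 93; "travel": the shift along the tool's x, y, z in units of 25 mm (1.0 is 25 mm), a list of three; "turn": the turn, a rotation vector about the tool's x, y, z in units of 5 degrees (1.0 is 5 degrees), a list of three. A call has 1 to 20 rows; each row shifts and turns the commanded pose from where the row before left it, along the tool's axes as they then stand; what a row does not reach is not made up. A row lasts 1/12 s, in which the tool goes at most 41.7 mm and 7.16 degrees, less where a joint would pass 70% of its speed; a pose out of reach is approached as far as the arm can. A call is refused whole if a number of a shift passes 1 or a number of a turn 1, either way. A call with a gripper value outside its range is refused whole. The fingers move at their own pace and stop on an object; FORCE is the grip in N (left out, the last holds). Time passes only in rows, so rows that do not move let the fingers close. It gives the time, the measured TCP pose, the force, the opening and the grip force at its end, in the units of the state.
- r.read_state(): the state, without advancing time (a new reading comes with each control period).
- r.grab_frame(name): name is "side" or "top" or "wrist"; returns the picture (400x640x3 uint8, blue, green, red); there is no depth.
- r.camera_info(name): a dict with "fovy" (degrees; the focal length in pixels is half the picture's height over the tangent of half this angle, whatever the lens; pixels are square), "cx", "cy" (the principal point, pixels), "R" (3x3) and "t" (3): a world point X has camera coordinates R X + t. Camera axes: x right, y down, z forward; pixel columns grow to the right and rows downward; lengths in mm; the calibration is good to about 2 mm. A picture is of the moment at which its call begins: read the wrist's pose just before it. camera_info takes no time and is no camera call; for the wrist camera it gives the pose at the moment of the call.
- r.job_done(): hands the job in; it is judged then, once.
The state is a dict: "time_s": time; "joint_pos": joint angles; "joint_vel": joint speeds; "joint_torque": joint torques, N m; "ee_pos": TCP position; "tcp_rot": TCP orientation; "force": force on the tool from outside, world axes, zero at the start; "wrist_torque": the same for the moment, N m; "grip_width": finger opening in mm; "gripper_force": force on a finger pad.
Only numpy, scipy, OpenCV 4.12 (cv2) and the standard library are available. Lean on these libraries where they do the work, as an engineer would, in place of code of your own. Each camera call takes 0.05 s, during which the arm holds its last target. There are 200 camera calls.

## Working session

There is one attempt and no reset: what is moved stays moved. The work goes in short steps, Python scripts to look and compute and a shell command to move; the robot and the scene stay as the last step left them, time stands still between calls to the robot, and variables do not carry over. Pictures are saved under pics/ and viewed, at most 14 in all, crops included, and the job is handed in when it is done.

```bash
mkdir -p pics; python3 - <<'E'
from workcell import r
import cv2,numpy as np
for n in("top","side"):
    f=r.grab_frame(n);cv2.imwrite(f"pics/{n}0.png",f);c=r.camera_info(n);print(n,c)
print(r.camera_info("wrist"));s=r.read_state();print(s)
E
```

```text
top {'fovy': 45.98861137079303, 'cx': 318.61602886037747, 'cy': 211.17490061471875, 'R': array([[-0.01021473, -0.99970855,  0.02187412],
       [-0.98916184,  0.00689782, -0.14666725],
       [ 0.14647362, -0.02313522, -0.988944  ]]), 't': array([   2.0598737 ,  554.07017738, 1005.86279999])}
side {'fovy': 50.97762399244979, 'cx': 320.40158773485257, 'cy': 199.0841320104105, 'R': array([[ 0.99270476, -0.12053909, -0.00275368],
       [-0.09237193, -0.74565788, -0.65989525],
       [ 0.07748987,  0.65533552, -0.75135256]]), 't': array([-532.20877766,   63.3146398 ,  764.16399596])}
{'fovy': 71.09490034163598, 'cx': 317.00103666844416, 'cy': 200.37750996870292, 'R': array([[ 2.22139563e-01, -9.75014771e-01, -4.58158717e-04],
       [-9.35921167e-01, -2.13364468e-01,  2.80227002e-01],
       [-2.73323221e-01, -6.18207034e-02, -9.59933653e-01]]), 't': array([-549.18549769,  -32.87349004,  390.22339122])}
{'time_s': 0.1, 'joint_pos': array([-1.55076208e+00,  2.59303527e-01,  1.53593231e+00,  1.95279041e-05,
        1.34801890e+00, -2.02775482e-01]), 'joint_vel': array([ 1.56172004e-04, -3.21977058e-03, -2.85888904e-03,  8.35075525e-04,
        6.40264242e-04, -2.89008988e-05]), 'joint_torque': array([ 1.24129689e-03, -4.38215697e+01, -2.84643620e+01,  7.19221355e-02,
        3.62002593e-02, -5.43735041e-05]), 'ee_pos': array([ 121.56739106, -535.93473448,  234.89943533]), 'tcp_rot': array([-8.26704470e-04,  9.93800791e-01,  1.11172377e-01,  8.53081558e-05]), 'force': array([-0.54684441, -0.08736751,  0.42859177]), 'wrist_torque': array([-0.02461563,  0.00155742,  0.02248466]), 'gripper_force': 0.0, 'grip_width': 92.86170408579}
```

View pics/top0.png

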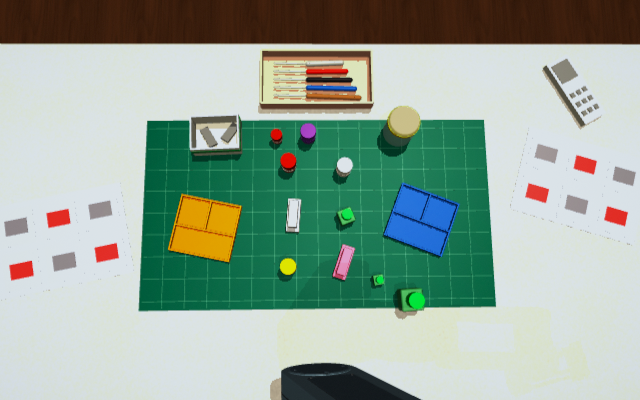

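View pics/side0.png

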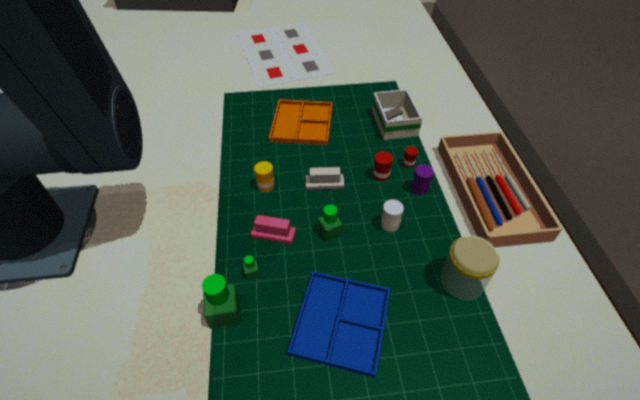

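The top view shows the wanted red pot at (288,162), with a smaller red pot at (276,135) and a purple one at (308,132) to leave. Cement, middle-sized, is at (346,215), grey sander (293,215), pink sander (344,262), yellow pot (288,267). The orange tray is at (205,228) and the blue at (421,220). The side view shows the same layout, with red at (383,165), cement cap (330,211), grey (325,178), pink (273,229) and yellow (264,175).

```bash
cat > h.py <<'E'
from workcell import r
import cv2,numpy as np
def cam(n):
    c=r.camera_info(n);f=200/np.tan(np.radians(c["fovy"])/2);R=np.array(c["R"]);t=np.array(c["t"])
    return f,c["cx"],c["cy"],R,t
def ray(C,p):
    f,cx,cy,R,t=C;d=R.T@np.array([(p[0]-cx)/f,(p[1]-cy)/f,1.]);return -R.T@t,d/np.linalg.norm(d)
def onplane(C,p,z):
    o,d=ray(C,p);return o+d*(z-o[2])/d[2]
def tri(C1,p1,C2,p2):
    o1,d1=ray(C1,p1);o2,d2=ray(C2,p2);s=np.linalg.lstsq(np.c_[d1,-d2],o2-o1,rcond=None)[0]
    a,b=o1+s[0]*d1,o2+s[1]*d2;return (a+b)/2,np.linalg.norm(a-b)
def proj(C,X):
    f,cx,cy,R,t=C;q=R@np.array(X,float)+t;return q[:2]/q[2]*f+[cx,cy]
H=dict(red=[(0,170,60),(6,255,255)],yellow=[(24,150,120),(33,255,255)],cap=[(50,200,120),(72,255,255)],
 pink=[(163,70,100),(177,190,255)],orange=[(10,180,120),(22,255,255)],blue=[(100,150,80),(118,255,255)],white=[(0,0,150),(179,60,255)])
def blobs(img,k,amin=25):
    m=cv2.inRange(cv2.cvtColor(img,cv2.COLOR_BGR2HSV),*map(np.array,H[k]))
    cs=cv2.findContours(m,cv2.RETR_EXTERNAL,cv2.CHAIN_APPROX_NONE)[0]
    return sorted([c for c in cs if cv2.contourArea(c)>=amin],key=cv2.contourArea,reverse=True)
E
python3 - <<'E'
from h import *
np.set_printoptions(precision=1,suppress=True)
for n in("top","side"):
    C=cam(n);print(n,-C[3].T@C[4]);im=cv2.imread(f"pics/{n}0.png")
    for k in H:
        for c in blobs(im,k)[:7]:
            m=cv2.moments(c);p=(m["m10"]/m["m00"],m["m01"]/m["m00"]);rc=cv2.minAreaRect(c)
            if n=="side" and k=="white" or cv2.contourArea(c)>9000: continue
            print(k,int(cv2.contourArea(c)),np.array(p),np.array(rc[1]),round(rc[2]), cv2.boxPoints(rc).ravel() if k in("orange","blue","pink") or (k=="white" and n=="top") else "")
E
```

```text
top [ 400.8   21.5 1076. ]
red 277 [ 21.1 269.9] [13.9 22.9] 79 
red 265 [106.4 252.2] [13.7 22. ] 79 
red 260 [ 58.1 217.8] [13.3 22. ] 79 
red 245 [615.6 215.7] [21.3 13.3] 16 
red 230 [537.  192.7] [20.3 13. ] 16 
red 230 [584.9 164.3] [20.4 13.1] 14 
red 179 [287.9 160.4] [16. 15.] 90 
yellow 188 [287.6 266.4] [15. 16.] 0 
cap 194 [416.4 300.1] [16. 15.] 90 
cap 81 [347.  213.8] [10.4 10.1] 18 
cap 36 [379.6 279.5] [6.7 6.7] 27 
pink 377 [342.8 262.9] [13.3 33.2] 18 [331.8 275.6 342.3 244.1 354.9 248.3 344.4 279.8]
orange 3387 [204.2 227.8] [63.7 57.7] 11 [167.5 249.7 178.8 193.2 241.3 205.7 230.  262.2]
orange 123 [333.   96.1] [53.1  3.3] 2 [306.9  96.7 307.   93.4 360.1  95.5 360.   98.8]
blue 3362 [421.5 219.1] [62.5 56.8] 20 [382.6 235.2 401.8 181.8 460.6 202.9 441.4 256.3]
blue 148 [331.   87.7] [50.  4.] 2 [305.9  89.  306.1  85.  356.1  86.4 356.   90.3]
side [ 475.  -517.7  614.5]
red 255 [508.3 194.7] [44.4  7. ] 60 
red 202 [383.9 159.4] [21.2 17.2] 67 
red 88 [411.  151.1] [12.   9.8] 37 
red 74 [274.   72.1] [ 8.2 11.5] 81 
red 57 [299.9  48.5] [ 7.3 11.2] 79 
red 46 [258.1  38.3] [ 6. 10.] 90 
yellow 158 [262.9 167.7] [12. 18.] 90 
cap 328 [213.8 284. ] [18.3 23.1] 72 
cap 92 [330.1 209.4] [ 9. 12.] 90 
cap 47 [248.3 259.2] [7. 9.] 90 
pink 556 [273.5 227.4] [43.  21.5] 10 [250.4 234.7 254.1 213.4 296.4 220.8 292.7 242. ]
orange 1899 [301.4 121.7] [59.6 38.2] 3 [269.7 137.3 271.9  99.2 331.4 102.7 329.2 140.8]
orange 66 [481.4 204.7] [52.8  2.5] 66 [469.  179.4 471.3 178.4 492.5 226.8 490.2 227.8]
blue 7282 [341.1 322.2] [91.1 88. ] 13 [286.5 354.6 305.8 268.7 394.7 288.7 375.4 374.6]
blue 148 [489.9 201.2] [51.4  4. ] 64 [476.5 178.2 480.1 176.5 502.4 222.9 498.7 224.6]
```

```bash
python3 - <<'E'
from h import *
np.set_printoptions(precision=1,suppress=True)
T,S=cam("top"),cam("side")
for k,a,b in [("red",(287.9,160.4),(383.9,159.4)),("yellow",(287.6,266.4),(262.9,167.7)),("cement",(347,213.8),(330.1,209.4)),("pink",(342.8,262.9),(273.5,227.4)),("grey",(293,215),(325,178)),("orange",(204.2,227.8),(301.4,121.7)),("blue",(421.5,219.1),(341.1,322.2))]:
    print(k,*tri(T,a,S,b))
for k in("orange","blue"):
  for n,C in(("top",T),("side",S)):
    h=blobs(cv2.imread(f"pics/{n}0.png"),k)[0]
    w=np.array([onplane(C,p,14)[:2] for p in cv2.convexHull(h)[:,0]],np.float32)
    rc=cv2.minAreaRect(w);b=cv2.boxPoints(rc);print(k,n,np.array(rc[0]),np.array(rc[1]),rc[2])
# sanders: rect of white/pink on top plane
im=cv2.imread("pics/top0.png")
for k in("pink","white"):
  for c in blobs(im,k):
    x=c[:,0].mean(0)
    if 270<x[0]<360 and 190<x[1]<290:
      w=np.array([onplane(T,p,30)[:2] for p in c[:,0]],np.float32);rc=cv2.minAreaRect(w);print(k,np.array(rc[0]),np.array(rc[1]),rc[2],cv2.boxPoints(rc).ravel())
s=im[150:290,270:370];cv2.imwrite("pics/c0.png",cv2.resize(s,None,fx=5,fy=4,interpolation=2)[:600])
E
```

```text
red [669.2  65.1  46.6] 1.0033092645671202
yellow [433.   65.7  51.8] 1.0255183716629521
cement [544.8 -63.7  64.9] 0.9172577050169783
pink [442.7 -55.7  19.8] 5.205047602419096
grey [550.4  54.8  19.5] 3.09686256825524
orange [523.1 257.4   3.3] 0.09167990820832807
blue [ 539.1 -240.3    5.4] 0.2279617809600445
orange top [522.7 254.3] [140.4 129.8] 78.22554016113281
orange side [523.6 253.1] [138.6 129.3] 78.03800201416016
blue top [ 538.8 -238. ] [140.9 131.1] 68.62677764892578
blue side [ 539.2 -237.6] [140.9 129.9] 68.50981903076172
pink [442.  -56.6] [29.3 73.5] 70.59679412841797 [402.4 -58.2 471.8 -82.6 481.5 -54.9 412.2 -30.5]
white [548.9 -21.6] [ 814.2 1514.3] 0.07999053597450256 [ 140.8  735.   142.9 -779.3  957.1 -778.1  954.9  736.2]
```

```bash
cat > go.py <<'E'
# usage: go.py x y z psi_deg -> shift (units 25mm) in present tool axes, turn (units 5deg), shift if turned first
import sys,numpy as np
from scipy.spatial.transform import Rotation as Ro
from workcell import r
s=r.read_state();x,y,z,p=map(float,sys.argv[1:5]);np.set_printoptions(precision=2,suppress=True)
R0=Ro.from_quat(s["tcp_rot"],scalar_first=True);R1=Ro.from_euler("z",p,degrees=True)*Ro.from_euler("x",180,degrees=True)
d=np.array([x,y,z])-s["ee_pos"]
print("t",round(s["time_s"],2),"now",s["ee_pos"],"shift-first",R0.inv().apply(d)/25,"turn",np.degrees((R0.inv()*R1).as_rotvec())/5,"turn-first",R1.inv().apply(d)/25)
E
R='{"grip":93,"travel":[1,-0.82,-0.12],"turn":[0,0,0]}'; :
python3 -m jog '[{"grip":93,"travel":[0.5,-0.4,-0.5],"turn":[0,0,0.5]},{"grip":93,"travel":[1,-0.8,-0.5],"turn":[0,0,0]},{"grip":93,"travel":[1,-0.8,-0.5],"turn":[0,0,0]},{"grip":93,"travel":[1,-0.8,-0.5],"turn":[0,0,0]},{"grip":93,"travel":[1,-0.8,-0.5],"turn":[0,0,0]},{"grip":93,"travel":[1,-0.8,0],"turn":[0,0,0]},{"grip":93,"travel":[1,-0.8,0],"turn":[0,0,0]},{"grip":93,"travel":[1,-0.8,0],"turn":[0,0,0]},{"grip":93,"travel":[1,-0.8,0],"turn":[0,0,0]},{"grip":93,"travel":[1,-0.8,0],"turn":[0,0,0]},{"grip":93,"travel":[1,-0.8,0],"turn":[0,0,0]},{"grip":93,"travel":[1,-0.8,0],"turn":[0,0,0]},{"grip":93,"travel":[1,-0.8,0],"turn":[0,0,0]},{"grip":93,"travel":[1,-0.8,0],"turn":[0,0,0]},{"grip":93,"travel":[1,-0.8,0],"turn":[0,0,0]},{"grip":93,"travel":[1,-0.8,0],"turn":[0,0,0]},{"grip":93,"travel":[1,-0.8,0],"turn":[0,0,0]},{"grip":93,"travel":[1,-0.8,0],"turn":[0,0,0]},{"grip":93,"travel":[1,-0.8,0],"turn":[0,0,0]},{"grip":93,"travel":[0,-0.8,0],"turn":[0,0,0]}]'
python3 go.py 500 5 300 0
```

```text
time_s: 1.77
ee_pos: [509.5, -68.0, 297.2]
tcp_rot: [-0.0, 0.996, 0.09, 0.0]
force: [-0.5, -0.1, 0.6]
grip_width: 92.8
gripper_force: 0.0
t 1.77 now [509.46 -67.98 297.17] shift-first [ 0.15 -2.94 -0.11] turn [-0.01 -0.01  2.07] turn-first [-0.38 -2.92 -0.11]
```

```bash
python3 -m jog '[{"grip":93,"travel":[0.1,-1,0],"turn":[0,0,0]},{"grip":93,"travel":[0.05,-1,0],"turn":[0,0,0]},{"grip":93,"travel":[0,-0.94,-0.1],"turn":[0,0,0]},{"grip":93,"travel":[0,0,0],"turn":[0,0,1]},{"grip":93,"travel":[0,0,0],"turn":[0,0,1]},{"grip":93,"travel":[0,0,0],"turn":[0,0,0.1]},{"grip":93,"travel":[0,0,0],"turn":[0,0,0]},{"grip":93,"travel":[0,0,0],"turn":[0,0,0]}]'
python3 - <<'E'
from h import *
C=cam("wrist");f=r.grab_frame("wrist");cv2.imwrite("pics/w1.png",f)
import pickle;pickle.dump(C,open("w1.pkl","wb"))
for n,X in dict(red=(669,65,46),yellow=(433,66,52),cem=(545,-64,64),pink=(442,-56,20),grey=(550,55,20)).items():print(n,proj(C,X).round())
E
```

```text
time_s: 2.43
ee_pos: [497.1, 3.0, 300.4]
tcp_rot: [-0.0, 1.0, -0.001, -0.0]
force: [-0.4, -0.2, 0.6]
grip_width: 92.8
gripper_force: 0.0
red [269.  43.]
yellow [275. 217.]
cem [367. 142.]
pink [354. 205.]
grey [282. 136.]
```

View pics/w1.png

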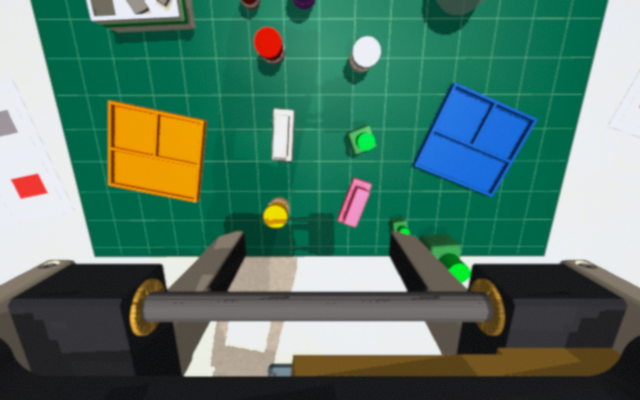

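The wrist view from above agrees with the projected estimates: red lid at (268,43), white pot (366,52), cement cap (365,142), grey sander (283,135), pink (354,203), yellow (275,215), and both trays in full. I'll triangulate the wrist and top views for heights and the sander yaws.

```bash
python3 - <<'E'
from h import *
import pickle
np.set_printoptions(precision=1,suppress=True)
W=pickle.load(open("w1.pkl","rb"));T=cam("top");S=cam("side")
wi,ti=cv2.imread("pics/w1.png"),cv2.imread("pics/top0.png")
def near(im,k,q,d=20):
    for c in blobs(im,k):
        m=cv2.moments(c);p=np.array([m["m10"],m["m01"]])/m["m00"]
        if np.hypot(*(p-q))<d:return c,p
for k,q,tq in(("red",(268,43),(288,161)),("yellow",(275,215),(288,266)),("cap",(365,142),(347,214)),("pink",(354,203),(343,263))):
    c,p=near(wi,k,q);c2,p2=near(ti,k,tq);print(k,p,*tri(T,p2,W,p),cv2.minEnclosingCircle(c))
def sander(im,C,box):
    x0,x1,y0,y1=box;s=im[y0:y1,x0:x1];hs=cv2.cvtColor(s,cv2.COLOR_BGR2HSV)
    m=cv2.bitwise_not(cv2.inRange(hs,(40,60,0),(100,255,255)))  # not green mat
    c=max(cv2.findContours(m,0,1)[0],key=cv2.contourArea)+[x0,y0]
    rc=cv2.minAreaRect(c);b=cv2.boxPoints(rc)
    for z in(14,40):
        w=np.array([onplane(C,p,z)[:2] for p in c[:,0]],np.float32);q=cv2.minAreaRect(w);print(z,np.array(q[0]),np.array(q[1]),round(q[2],1),end=" | ")
    print(np.array(rc[0]));return np.array(rc[0])
print("grey");a=sander(ti,T,(275,315,190,240));b=sander(wi,W,(265,305,100,172));print(tri(T,a,W,b))
print("pink");a=sander(ti,T,(325,362,240,285));b=sander(wi,W,(330,382,172,235));print(tri(T,a,W,b))
for k in("orange","blue"):
    c=blobs(wi,k)[0];w=np.array([onplane(W,p,14)[:2] for p in cv2.convexHull(c)[:,0]],np.float32);q=cv2.minAreaRect(w);print(k,np.array(q[0]),np.array(q[1]),q[2])
    for A,B in((T,W),):
        c2=blobs(ti,k)[0]
        # height: rim corners seen in both views, ordered
        P=[sorted(cv2.boxPoints(cv2.minAreaRect(x)).tolist()) for x in(c2,c)]
        print([tri(A,p,B,s)[0][2].round() for p,s in zip(*P)])
E
```

```text
red [268.1  43. ] [667.3  65.   52.1] 0.25116028115972117 ((267.5, 43.5), 16.80783462524414)
yellow [274.8 212.6] [433.5  67.9  33.2] 2.901287755749197 ((275.0, 215.5), 12.257750511169434)
cap [365.5 141.4] [545.3 -63.9  57.1] 0.799413040793618 ((365.6453857421875, 141.39427185058594), 9.745718002319336)
pink [354.2 202. ] [441.1 -58.3   0.1] 1.7090401302479754 ((354.0, 202.0), 24.207536697387695)
grey
14 [550.3  54.7] [30.2 77.2] 85.6 | 40 [546.6  53.8] [29.4 75.3] 85.6 | [293.1 214.8]
14 [551.1  55.1] [32.1 77.3] 85.8 | 40 [552.5  52. ] [30.2 72.7] 85.8 | [282.7 134.5]
(array([551.5,  55.4,   6. ]), np.float64(1.0282792219952785))
pink
14 [443.3 -58. ] [31.2 77.4] 70.6 | 40 [442.2 -56. ] [30.4 75.5] 70.6 | [343.4 261.6]
14 [444.1 -57.3] [36.6 80.4] 71.5 | 40 [452.  -53.7] [34.4 75.6] 71.5 | [354.5 202.1]
(array([443.3, -58.5,   8. ]), np.float64(0.21892389502463955))
orange [523.8 252.9] [141.9 130.8] 78.11671447753906
[np.float64(42.0), np.float64(1.0), np.float64(15.0), np.float64(-28.0)]
blue [ 540.  -235.6] [144.3 130.8] 68.71585083007812
[np.float64(-2.0), np.float64(-3.0), np.float64(42.0), np.float64(5.0)]
```

```bash
python3 go.py 668 65 120 -12; python3 -m jog '[{"grip":60,"travel":[0.5,-0.3,0.5],"turn":[0,0,0]},{"grip":60,"travel":[0.9,-0.3,0.9],"turn":[0,0,0]},{"grip":60,"travel":[0.9,-0.3,0.9],"turn":[0,0,0]},{"grip":60,"travel":[0.9,-0.3,0.9],"turn":[0,0,0]},{"grip":60,"travel":[0.9,-0.3,0.9],"turn":[0,0,0]},{"grip":60,"travel":[0.9,-0.3,0.9],"turn":[0,0,0]},{"grip":60,"travel":[0.9,-0.3,0.9],"turn":[0,0,0]},{"grip":60,"travel":[0.9,-0.3,0.9],"turn":[0,0,0]},{"grip":60,"travel":[0,0,0],"turn":[0,0,0.9]},{"grip":60,"travel":[0,0,0],"turn":[0,0,1]},{"grip":60,"travel":[0,0,0],"turn":[0,0,0.5]},{"grip":60,"travel":[0,0,0],"turn":[0,0,0]},{"grip":60,"travel":[0,0,0],"turn":[0,0,0]}]'
python3 go.py 668 65 42 -12
```

```text
t 2.48 now [497.12   2.95 300.42] shift-first [ 6.83 -2.5   7.21] turn [-0.    0.01  2.37] turn-first [ 6.17 -3.85  7.22]
time_s: 3.57
ee_pos: [667.4, 62.1, 130.3]
tcp_rot: [0.0, 0.994, -0.106, -0.0]
force: [0.7, -0.3, -0.2]
grip_width: 60.1
gripper_force: 0.0
t 3.57 now [667.44  62.14 130.29] shift-first [-0.   -0.12  3.53] turn [ 0.    0.01 -0.03] turn-first [-0.   -0.12  3.53]
```

```bash
python3 -m jog '[{"grip":60,"travel":[0,-0.12,0.7],"turn":[0,0,0]},{"grip":60,"travel":[0,0,0.8],"turn":[0,0,0]},{"grip":60,"travel":[0,0,0.8],"turn":[0,0,0]},{"grip":60,"travel":[0,0,0.7],"turn":[0,0,0]},{"grip":60,"travel":[0,0,0.5],"turn":[0,0,0]},{"grip":60,"travel":[0,0,0],"turn":[0,0,0]},{"grip":25,"travel":[0,0,0],"turn":[0,0,0]},{"grip":25,"travel":[0,0,0],"turn":[0,0,0]},{"grip":25,"travel":[0,0,0],"turn":[0,0,0]},{"grip":25,"travel":[0,0,0],"turn":[0,0,0]},{"grip":25,"travel":[0,0,0],"turn":[0,0,0]},{"grip":25,"travel":[0,0,0],"turn":[0,0,0]},{"grip":25,"travel":[0,0,0],"turn":[0,0,0]},{"grip":25,"travel":[0,0,0],"turn":[0,0,0]},{"grip":25,"travel":[0,0,-0.3],"turn":[0,0,0]},{"grip":25,"travel":[0,0,-0.7],"turn":[0,0,0]},{"grip":25,"travel":[0,0,-0.8],"turn":[0,0,0]},{"grip":25,"travel":[0,0,-0.8],"turn":[0,0,0]},{"grip":25,"travel":[0,0,-0.8],"turn":[0,0,0]},{"grip":25,"travel":[0,0,-0.6],"turn":[0,0,0]}]' 15
python3 go.py 558.4 281 120 -12;python3 go.py 558.4 281 47 -12
```

```text
time_s: 5.23
ee_pos: [668.2, 65.5, 145.0]
tcp_rot: [-0.0, 0.994, -0.107, 0.0]
force: [-0.3, -0.6, -0.6]
grip_width: 35.2
gripper_force: 15.0
t 5.23 now [668.16  65.48 144.96] shift-first [-6.12 -7.49  1.  ] turn [-0.   -0.01 -0.05] turn-first [-6.09 -7.52  1.  ]
t 5.23 now [668.16  65.48 144.96] shift-first [-6.12 -7.49  3.92] turn [-0.   -0.01 -0.05] turn-first [-6.09 -7.52  3.92]
```

```bash
python3 -m jog '[{"grip":25,"travel":[-0.3,-0.4,0],"turn":[0,0,0]},{"grip":25,"travel":[-0.6,-0.7,0],"turn":[0,0,0]},{"grip":25,"travel":[-0.7,-0.9,0],"turn":[0,0,0]},{"grip":25,"travel":[-0.7,-0.9,0],"turn":[0,0,0]},{"grip":25,"travel":[-0.7,-0.9,0],"turn":[0,0,0]},{"grip":25,"travel":[-0.7,-0.9,0],"turn":[0,0,0]},{"grip":25,"travel":[-0.7,-0.9,0],"turn":[0,0,0]},{"grip":25,"travel":[-0.7,-0.9,0],"turn":[0,0,0]},{"grip":25,"travel":[-0.6,-0.6,0],"turn":[0,0,0]},{"grip":25,"travel":[-0.4,-0.4,0],"turn":[0,0,0]},{"grip":25,"travel":[0,0,0],"turn":[0,0,0]},{"grip":25,"travel":[0,0,0.5],"turn":[0,0,0]},{"grip":25,"travel":[0,0,0.8],"turn":[0,0,0]},{"grip":25,"travel":[0,0,0.8],"turn":[0,0,0]},{"grip":25,"travel":[0,0,0.7],"turn":[0,0,0]},{"grip":25,"travel":[0,0,0.4],"turn":[0,0,0]},{"grip":25,"travel":[0,0,0.2],"turn":[0,0,0]},{"grip":25,"travel":[0,0,0],"turn":[0,0,0]},{"grip":25,"travel":[0,0,0],"turn":[0,0,0]}]'
python3 go.py 558.4 281 46 -12
```

```text
time_s: 6.82
ee_pos: [559.3, 280.7, 58.5]
tcp_rot: [-0.0, 0.994, -0.107, 0.0]
force: [0.4, 0.1, 0.6]
grip_width: 35.7
gripper_force: 15.0
t 6.82 now [559.34 280.74  58.52] shift-first [-0.04 -0.    0.5 ] turn [-0.   -0.01 -0.05] turn-first [-0.04 -0.    0.5 ]
```

```bash
python3 -m jog '[{"grip":25,"travel":[0,0,0.2],"turn":[0,0,0]},{"grip":25,"travel":[0,0,0.1],"turn":[0,0,0]},{"grip":25,"travel":[0,0,0.06],"turn":[0,0,0]},{"grip":25,"travel":[0,0,0.04],"turn":[0,0,0]},{"grip":25,"travel":[0,0,0.04],"turn":[0,0,0]},{"grip":25,"travel":[0,0,0.02],"turn":[0,0,0]},{"grip":25,"travel":[0,0,0],"turn":[0,0,0]},{"grip":25,"travel":[0,0,0],"turn":[0,0,0]}]'
```

```text
time_s: 7.48
ee_pos: [559.1, 281.1, 48.4]
tcp_rot: [-0.0, 0.994, -0.106, 0.001]
force: [-2.4, -0.9, 9.0]
grip_width: 35.6
gripper_force: 15.0
```

```bash
python3 -m jog '[{"grip":38,"travel":[0,0,-0.02],"turn":[0,0,0]},{"grip":46,"travel":[0,0,0],"turn":[0,0,0]},{"grip":46,"travel":[0,0,0],"turn":[0,0,0]},{"grip":46,"travel":[0,0,0],"turn":[0,0,0]},{"grip":46,"travel":[0,0,0],"turn":[0,0,0]},{"grip":46,"travel":[0,0,-0.3],"turn":[0,0,0]},{"grip":46,"travel":[0,0,-0.8],"turn":[0,0,0]},{"grip":46,"travel":[0,0,-0.9],"turn":[0,0,0]},{"grip":46,"travel":[0,0,-0.9],"turn":[0,0,0]},{"grip":46,"travel":[0,0,-0.9],"turn":[0,0,0]},{"grip":46,"travel":[0,0,-0.4],"turn":[0,0,0]}]'
python3 go.py 545 -64 150 -12
python3 - <<'E'
from h import *
a=r.grab_frame("wrist");b=r.grab_frame("top")[110:320,130:480];cv2.imwrite("pics/p2.png",np.vstack([cv2.resize(a,(640,400))[:,:],cv2.resize(b,(640,200*0+190))]))
im=cv2.imread("pics/w1.png")[110:180,330:400];cv2.imwrite("pics/cem.png",cv2.resize(im,None,fx=6,fy=6,interpolation=2))
E
```

```text
time_s: 8.4
ee_pos: [560.3, 281.5, 156.0]
tcp_rot: [-0.001, 0.994, -0.107, 0.002]
force: [0.7, -0.1, 0.3]
grip_width: 46.1
gripper_force: 0.0
t 8.4 now [560.28 281.48 155.96] shift-first [ 2.33 13.64  0.22] turn [-0.03 -0.05 -0.05] turn-first [ 2.28 13.64  0.24]
```

View pics/p2.png

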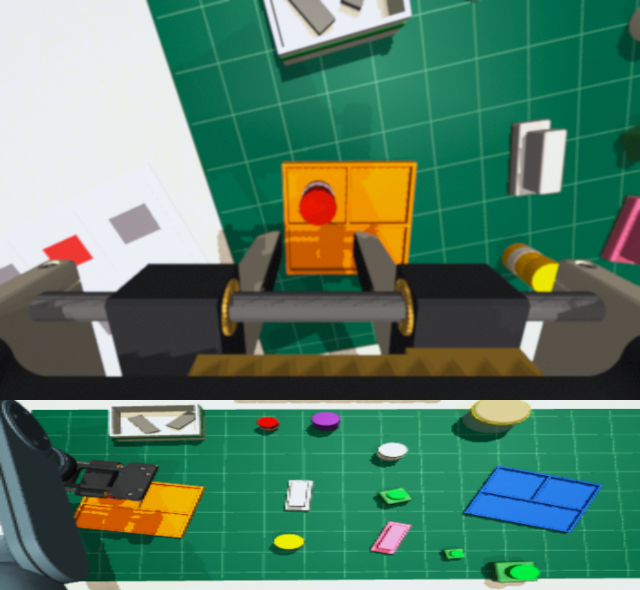

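View pics/cem.png

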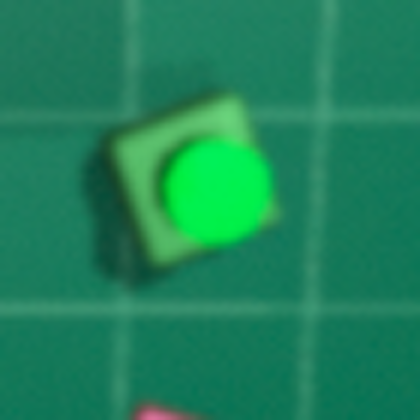

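The red pot stands upright in the left square pocket (318,203). The close-up shows the cement's body yawed about +19.5°, its cap centred at (216,190).

```bash
python3 -m jog '[{"grip":50,"travel":[0.1,0.5,0],"turn":[0,0,0]},{"grip":50,"travel":[0.2,0.9,0],"turn":[0,0,0]},{"grip":50,"travel":[0.2,1,0],"turn":[0,0,0]},{"grip":50,"travel":[0.2,1,0],"turn":[0,0,0]},{"grip":50,"travel":[0.2,1,0],"turn":[0,0,0]},{"grip":50,"travel":[0.2,1,0],"turn":[0,0,0]},{"grip":50,"travel":[0.2,1,0],"turn":[0,0,0]},{"grip":50,"travel":[0.2,1,0],"turn":[0,0,0]},{"grip":50,"travel":[0.2,1,0],"turn":[0,0,0]},{"grip":50,"travel":[0.2,1,0],"turn":[0,0,0]},{"grip":50,"travel":[0.2,1,0],"turn":[0,0,0]},{"grip":50,"travel":[0.2,1,0],"turn":[0,0,0]},{"grip":50,"travel":[0.2,1,0],"turn":[0,0,-1]},{"grip":50,"travel":[0,0.8,0],"turn":[0,0,-1]},{"grip":50,"travel":[0,0.3,0],"turn":[0,0,-1]},{"grip":50,"travel":[0,0,0],"turn":[0,0,-1]},{"grip":50,"travel":[0,0,0],"turn":[0,0,-1]},{"grip":50,"travel":[0,0,0],"turn":[0,0,-1]},{"grip":50,"travel":[0,0,0],"turn":[0,0,-0.3]},{"grip":50,"travel":[0,0,0],"turn":[0,0,0]}]'
python3 go.py 545.3 -64 51 19.5
```

```text
time_s: 10.17
ee_pos: [549.7, -63.0, 150.1]
tcp_rot: [-0.001, 0.986, 0.168, -0.002]
force: [0.6, -0.2, 0.4]
grip_width: 50.1
gripper_force: 0.0
t 10.17 now [549.66 -62.96 150.09] shift-first [-0.17 -0.01  3.96] turn [-0.02  0.04 -0.04] turn-first [-0.18 -0.02  3.96]
```

```bash
python3 -m jog '[{"grip":50,"travel":[-0.18,-0.02,0.5],"turn":[0,0,0]},{"grip":50,"travel":[0,0,0.8],"turn":[0,0,0]},{"grip":50,"travel":[0,0,0.9],"turn":[0,0,0]},{"grip":50,"travel":[0,0,0.8],"turn":[0,0,0]},{"grip":50,"travel":[0,0,0.6],"turn":[0,0,0]},{"grip":50,"travel":[0,0,0.36],"turn":[0,0,0]},{"grip":50,"travel":[0,0,0],"turn":[0,0,0]},{"grip":15,"travel":[0,0,0],"turn":[0,0,0]},{"grip":15,"travel":[0,0,0],"turn":[0,0,0]},{"grip":15,"travel":[0,0,0],"turn":[0,0,0]},{"grip":15,"travel":[0,0,0],"turn":[0,0,0]},{"grip":15,"travel":[0,0,0],"turn":[0,0,0]},{"grip":15,"travel":[0,0,0],"turn":[0,0,0]},{"grip":15,"travel":[0,0,0],"turn":[0,0,0]},{"grip":15,"travel":[0,0,0],"turn":[0,0,0]}]' 15
python3 -m jog '[{"grip":15,"travel":[0,0,-0.3],"turn":[0,0,0]},{"grip":15,"travel":[0,0,-0.7],"turn":[0,0,0]},{"grip":15,"travel":[0,0,-0.8],"turn":[0,0,0]},{"grip":15,"travel":[0,0,-0.8],"turn":[0,0,0]},{"grip":15,"travel":[0,0,-0.8],"turn":[0,0,0]},{"grip":15,"travel":[0,0,-0.4],"turn":[0,0,0]},{"grip":15,"travel":[0,0,0],"turn":[0,0,1]},{"grip":15,"travel":[0,0,0],"turn":[0,0,1]},{"grip":15,"travel":[0,0,0],"turn":[0,0,1]},{"grip":15,"travel":[0,0,0],"turn":[0,0,1]},{"grip":15,"travel":[0,0,0],"turn":[0,0,1]},{"grip":15,"travel":[0,0,0],"turn":[0,0,1]},{"grip":15,"travel":[0,0,0],"turn":[0,0,0.3]},{"grip":15,"travel":[0,0,0],"turn":[0,0,0]}]'
python3 go.py 544.3 214.7 65 -12
```

```text
time_s: 11.42
ee_pos: [547.4, -63.6, 53.9]
tcp_rot: [0.0, 0.986, 0.167, 0.001]
force: [-0.5, 0.7, 4.7]
grip_width: 23.8
gripper_force: 15.0
time_s: 12.58
ee_pos: [546.5, -63.4, 147.7]
tcp_rot: [-0.0, 0.994, -0.107, -0.001]
force: [0.5, -0.7, -1.2]
grip_width: 23.5
gripper_force: 15.0
t 12.58 now [546.48 -63.43 147.68] shift-first [ -2.45 -10.85   3.31] turn [-0.    0.01 -0.06] turn-first [ -2.4  -10.86   3.31]
```

```bash
python3 -m jog '[{"grip":15,"travel":[-0.1,-0.4,0],"turn":[0,0,0]},{"grip":15,"travel":[-0.2,-0.8,0],"turn":[0,0,0]},{"grip":15,"travel":[-0.2,-0.9,0],"turn":[0,0,0]},{"grip":15,"travel":[-0.2,-0.9,0],"turn":[0,0,0]},{"grip":15,"travel":[-0.2,-0.9,0],"turn":[0,0,0]},{"grip":15,"travel":[-0.2,-0.9,0],"turn":[0,0,0]},{"grip":15,"travel":[-0.2,-0.9,0],"turn":[0,0,0]},{"grip":15,"travel":[-0.2,-0.9,0],"turn":[0,0,0]},{"grip":15,"travel":[-0.2,-0.9,0],"turn":[0,0,0]},{"grip":15,"travel":[-0.2,-0.9,0],"turn":[0,0,0]},{"grip":15,"travel":[-0.2,-0.9,0],"turn":[0,0,0]},{"grip":15,"travel":[-0.2,-0.9,0],"turn":[0,0,0]},{"grip":15,"travel":[-0.15,-0.4,0],"turn":[0,0,0]},{"grip":15,"travel":[0,-0.15,0.4],"turn":[0,0,0]},{"grip":15,"travel":[0,0,0.8],"turn":[0,0,0]},{"grip":15,"travel":[0,0,0.8],"turn":[0,0,0]},{"grip":15,"travel":[0,0,0.7],"turn":[0,0,0]},{"grip":15,"travel":[0,0,0.4],"turn":[0,0,0]},{"grip":15,"travel":[0,0,0],"turn":[0,0,0]},{"grip":15,"travel":[0,0,0],"turn":[0,0,0]}]'
python3 go.py 544.3 214.7 58 -12
```

```text
time_s: 14.25
ee_pos: [543.8, 211.4, 70.1]
tcp_rot: [0.0, 0.994, -0.107, -0.001]
force: [0.6, -0.1, -0.3]
grip_width: 23.8
gripper_force: 15.0
t 14.25 now [543.76 211.43  70.1 ] shift-first [-0.01 -0.13  0.48] turn [ 0.01  0.02 -0.05] turn-first [-0.01 -0.13  0.48]
```

```bash
python3 -m jog '[{"grip":15,"travel":[0,-0.13,0.2],"turn":[0,0,0]},{"grip":15,"travel":[0,0,0.1],"turn":[0,0,0]},{"grip":15,"travel":[0,0,0.06],"turn":[0,0,0]},{"grip":15,"travel":[0,0,0.03],"turn":[0,0,0]},{"grip":15,"travel":[0,0,0.02],"turn":[0,0,0]},{"grip":15,"travel":[0,0,0],"turn":[0,0,0]},{"grip":15,"travel":[0,0,0],"turn":[0,0,0]}]'
```

```text
time_s: 14.83
ee_pos: [544.8, 215.3, 60.6]
tcp_rot: [-0.0, 0.994, -0.107, 0.0]
force: [-0.5, -0.5, -1.4]
grip_width: 24.0
gripper_force: 15.0
```

```bash
python3 -m jog '[{"grip":15,"travel":[0,0,0.03],"turn":[0,0,0]},{"grip":15,"travel":[0,0,0.03],"turn":[0,0,0]},{"grip":15,"travel":[0,0,0.02],"turn":[0,0,0]},{"grip":15,"travel":[0,0,0],"turn":[0,0,0]},{"grip":15,"travel":[0,0,0],"turn":[0,0,0]}]'
```

```text
time_s: 15.25
ee_pos: [544.7, 215.2, 58.3]
tcp_rot: [0.0, 0.994, -0.107, -0.0]
force: [0.7, 0.2, -1.3]
grip_width: 24.1
gripper_force: 15.0
```

```bash
python3 -m jog '[{"grip":15,"travel":[0,0,0.03],"turn":[0,0,0]},{"grip":15,"travel":[0,0,0.02],"turn":[0,0,0]},{"grip":15,"travel":[0,0,0],"turn":[0,0,0]},{"grip":15,"travel":[0,0,0],"turn":[0,0,0]}]'
```

```text
time_s: 15.58
ee_pos: [545.0, 215.6, 57.7]
tcp_rot: [-0.0, 0.994, -0.107, 0.0]
force: [-1.2, 1.4, 4.9]
grip_width: 23.8
gripper_force: 15.0
```

```bash
python3 -m jog '[{"grip":27,"travel":[0,0,-0.01],"turn":[0,0,0]},{"grip":36,"travel":[0,0,0],"turn":[0,0,0]},{"grip":36,"travel":[0,0,0],"turn":[0,0,0]},{"grip":36,"travel":[0,0,0],"turn":[0,0,0]},{"grip":36,"travel":[0,0,0],"turn":[0,0,0]},{"grip":36,"travel":[0,0,-0.3],"turn":[0,0,0]},{"grip":36,"travel":[0,0,-0.8],"turn":[0,0,0]},{"grip":36,"travel":[0,0,-0.9],"turn":[0,0,0]},{"grip":36,"travel":[0,0,-0.9],"turn":[0,0,0]},{"grip":36,"travel":[0,0,-0.5],"turn":[0,0,0]},{"grip":36,"travel":[0,0,0],"turn":[0,0,-0.5]},{"grip":36,"travel":[0,0,0],"turn":[0,0,-1]}]'
python3 go.py 551 55 120 -4.4
python3 - <<'E'
from h import *
a=r.grab_frame("wrist");cv2.imwrite("pics/p3.png",a)
E
```

```text
time_s: 16.58
ee_pos: [545.6, 215.4, 144.5]
tcp_rot: [-0.0, 0.999, -0.04, 0.002]
force: [-1.0, -0.1, 0.1]
grip_width: 35.9
gripper_force: 0.0
t 16.58 now [545.61 215.4  144.5 ] shift-first [0.73 6.38 0.98] turn [-0.01 -0.04 -0.05] turn-first [0.71 6.38 0.98]
```

View pics/p3.png

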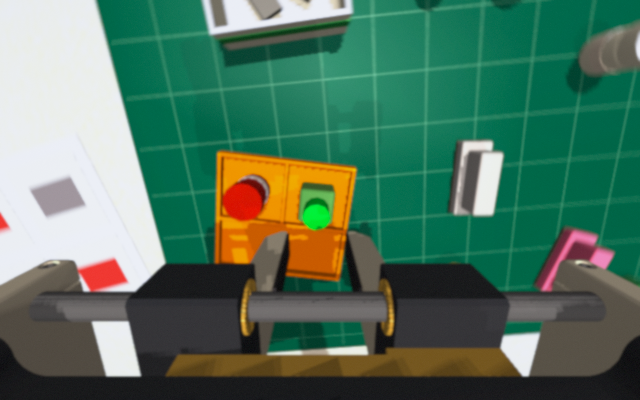

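Red (245,198) and cement (317,205) both stand upright, each in its own square pocket. Next is the grey sander.

```bash
python3 -m jog '[{"grip":50,"travel":[0.1,0.5,0],"turn":[0,0,0]},{"grip":50,"travel":[0.1,0.9,0],"turn":[0,0,0]},{"grip":50,"travel":[0.1,1,0],"turn":[0,0,0]},{"grip":50,"travel":[0.1,1,0],"turn":[0,0,0]},{"grip":50,"travel":[0.1,1,0.3],"turn":[0,0,0]},{"grip":50,"travel":[0.1,1,0.3],"turn":[0,0,0]},{"grip":50,"travel":[0.1,0.7,0.3],"turn":[0,0,0]},{"grip":50,"travel":[0.05,0.3,0.1],"turn":[0,0,0]},{"grip":50,"travel":[0,0,0],"turn":[0,0,0]},{"grip":50,"travel":[0,0,0],"turn":[0,0,0]}]'
python3 go.py 551 55 35 -4.4
```

```text
time_s: 17.47
ee_pos: [550.2, 54.0, 117.5]
tcp_rot: [-0.0, 0.999, -0.043, -0.0]
force: [-0.3, 1.2, -0.1]
grip_width: 50.2
gripper_force: 0.0
t 17.47 now [550.19  53.98 117.49] shift-first [ 0.03 -0.04  3.3 ] turn [-0.    0.   -0.09] turn-first [ 0.03 -0.04  3.3 ]
```

```bash
python3 -m jog '[{"grip":50,"travel":[0.03,-0.04,0.5],"turn":[0,0,0]},{"grip":50,"travel":[0,0,0.8],"turn":[0,0,0]},{"grip":50,"travel":[0,0,0.8],"turn":[0,0,0]},{"grip":50,"travel":[0,0,0.6],"turn":[0,0,0]},{"grip":50,"travel":[0,0,0.4],"turn":[0,0,0]},{"grip":50,"travel":[0,0,0.2],"turn":[0,0,0]},{"grip":50,"travel":[0,0,0],"turn":[0,0,0]},{"grip":10,"travel":[0,0,0],"turn":[0,0,0]},{"grip":10,"travel":[0,0,0],"turn":[0,0,0]},{"grip":10,"travel":[0,0,0],"turn":[0,0,0]},{"grip":10,"travel":[0,0,0],"turn":[0,0,0]},{"grip":10,"travel":[0,0,0],"turn":[0,0,0]},{"grip":10,"travel":[0,0,0],"turn":[0,0,0]},{"grip":10,"travel":[0,0,0],"turn":[0,0,0]},{"grip":10,"travel":[0,0,0],"turn":[0,0,0]}]' 20
python3 -m jog '[{"grip":10,"travel":[0,0,-0.3],"turn":[0,0,0]},{"grip":10,"travel":[0,0,-0.7],"turn":[0,0,0]},{"grip":10,"travel":[0,0,-0.8],"turn":[0,0,0]},{"grip":10,"travel":[0,0,-0.8],"turn":[0,0,0]},{"grip":10,"travel":[0,0,-0.8],"turn":[0,0,0]},{"grip":10,"travel":[0,0,-0.4],"turn":[0,0,0]},{"grip":10,"travel":[0,0,0],"turn":[0,0,0]}]'
python3 go.py 489.8 261 65 78
```

```text
time_s: 18.72
ee_pos: [551.4, 55.1, 35.4]
tcp_rot: [0.0, 0.999, -0.041, 0.0]
force: [-1.7, 0.4, 5.3]
grip_width: 19.7
gripper_force: 20.0
time_s: 19.3
ee_pos: [552.6, 55.0, 132.4]
tcp_rot: [0.0, 0.999, -0.041, 0.002]
force: [0.6, -0.7, -0.7]
grip_width: 19.8
gripper_force: 20.0
t 19.3 now [552.59  55.05 132.43] shift-first [-3.2  -8.    2.68] turn [  0.04  -0.04 -16.55] turn-first [ 7.54 -4.17  2.7 ]
```

```bash
python3 -m jog '[{"grip":10,"travel":[0,0,0],"turn":[0,0,-0.5]},{"grip":10,"travel":[0,0,0],"turn":[0,0,-1]},{"grip":10,"travel":[0,0,0],"turn":[0,0,-1]},{"grip":10,"travel":[0,0,0],"turn":[0,0,-1]},{"grip":10,"travel":[0,0,0],"turn":[0,0,-1]},{"grip":10,"travel":[0,0,0],"turn":[0,0,-1]},{"grip":10,"travel":[0,0,0],"turn":[0,0,-1]},{"grip":10,"travel":[0,0,0],"turn":[0,0,-1]},{"grip":10,"travel":[0,0,0],"turn":[0,0,-1]},{"grip":10,"travel":[0,0,0],"turn":[0,0,-1]},{"grip":10,"travel":[0,0,0],"turn":[0,0,-1]},{"grip":10,"travel":[0,0,0],"turn":[0,0,-1]},{"grip":10,"travel":[0,0,0],"turn":[0,0,-1]},{"grip":10,"travel":[0,0,0],"turn":[0,0,-1]},{"grip":10,"travel":[0,0,0],"turn":[0,0,-1]},{"grip":10,"travel":[0,0,0],"turn":[0,0,-1]},{"grip":10,"travel":[0,0,0],"turn":[0,0,-1]},{"grip":10,"travel":[0,0,0],"turn":[0,0,0]}]'
python3 -m jog '[{"grip":10,"travel":[0.4,-0.2,0],"turn":[0,0,0]},{"grip":10,"travel":[0.8,-0.5,0],"turn":[0,0,0]},{"grip":10,"travel":[0.9,-0.5,0],"turn":[0,0,0]},{"grip":10,"travel":[0.9,-0.5,0],"turn":[0,0,0]},{"grip":10,"travel":[0.9,-0.5,0],"turn":[0,0,0]},{"grip":10,"travel":[0.9,-0.5,0],"turn":[0,0,0]},{"grip":10,"travel":[0.9,-0.5,0],"turn":[0,0,0]},{"grip":10,"travel":[0.9,-0.5,0],"turn":[0,0,0]},{"grip":10,"travel":[0.6,-0.3,0],"turn":[0,0,0]},{"grip":10,"travel":[0.3,-0.1,0],"turn":[0,0,0]},{"grip":10,"travel":[0,0,0],"turn":[0,0,0]},{"grip":10,"travel":[0,0,0],"turn":[0,0,0]}]'
python3 go.py 489.8 261 45 78
```

```text
time_s: 20.8
ee_pos: [550.1, 55.2, 128.4]
tcp_rot: [-0.001, 0.777, 0.629, -0.001]
force: [-0.5, 0.2, -0.6]
grip_width: 19.7
gripper_force: 20.0
time_s: 21.8
ee_pos: [490.4, 260.2, 129.6]
tcp_rot: [0.0, 0.778, 0.628, -0.0]
force: [0.7, -0.2, -1.2]
grip_width: 19.7
gripper_force: 20.0
t 21.8 now [490.35 260.21 129.58] shift-first [ 0.03 -0.03  3.38] turn [-0.    0.01 -0.05] turn-first [ 0.03 -0.03  3.38]
```

```bash
python3 -m jog '[{"grip":10,"travel":[0.03,-0.03,0.5],"turn":[0,0,0]},{"grip":10,"travel":[0,0,0.8],"turn":[0,0,0]},{"grip":10,"travel":[0,0,0.8],"turn":[0,0,0]},{"grip":10,"travel":[0,0,0.6],"turn":[0,0,0]},{"grip":10,"travel":[0,0,0.4],"turn":[0,0,0]},{"grip":10,"travel":[0,0,0.2],"turn":[0,0,0]},{"grip":10,"travel":[0,0,0.08],"turn":[0,0,0]},{"grip":10,"travel":[0,0,0.05],"turn":[0,0,0]},{"grip":10,"travel":[0,0,0.03],"turn":[0,0,0]},{"grip":10,"travel":[0,0,0],"turn":[0,0,0]},{"grip":10,"travel":[0,0,0],"turn":[0,0,0]}]'
```

```text
time_s: 22.72
ee_pos: [490.5, 261.2, 44.1]
tcp_rot: [0.0, 0.778, 0.628, 0.001]
force: [0.8, 0.0, -0.0]
grip_width: 20.2
gripper_force: 20.0
```

```bash
python3 -m jog '[{"grip":10,"travel":[0,0,0.06],"turn":[0,0,0]},{"grip":10,"travel":[0,0,0.04],"turn":[0,0,0]},{"grip":10,"travel":[0,0,0.03],"turn":[0,0,0]},{"grip":10,"travel":[0,0,0.02],"turn":[0,0,0]},{"grip":10,"travel":[0,0,0],"turn":[0,0,0]},{"grip":10,"travel":[0,0,0],"turn":[0,0,0]}]'
```

```text
time_s: 23.22
ee_pos: [490.0, 261.0, 39.6]
tcp_rot: [-0.0, 0.778, 0.628, -0.0]
force: [0.4, 0.2, -0.7]
grip_width: 20.2
gripper_force: 20.0
```

```bash
python3 -m jog '[{"grip":10,"travel":[0,0,0.03],"turn":[0,0,0]},{"grip":10,"travel":[0,0,0.02],"turn":[0,0,0]},{"grip":10,"travel":[0,0,0],"turn":[0,0,0]},{"grip":10,"travel":[0,0,0],"turn":[0,0,0]}]'
```

```text
time_s: 23.55
ee_pos: [490.1, 261.1, 39.5]
tcp_rot: [0.0, 0.778, 0.628, 0.0]
force: [-3.4, -0.7, 8.5]
grip_width: 19.9
gripper_force: 20.0
```

```bash
python3 -m jog '[{"grip":23,"travel":[0,0,-0.01],"turn":[0,0,0]},{"grip":32,"travel":[0,0,0],"turn":[0,0,0]},{"grip":32,"travel":[0,0,0],"turn":[0,0,0]},{"grip":32,"travel":[0,0,0],"turn":[0,0,0]},{"grip":32,"travel":[0,0,0],"turn":[0,0,0]},{"grip":32,"travel":[0,0,-0.3],"turn":[0,0,0]},{"grip":32,"travel":[0,0,-0.8],"turn":[0,0,0]},{"grip":32,"travel":[0,0,-0.9],"turn":[0,0,0]},{"grip":32,"travel":[0,0,-0.9],"turn":[0,0,0]},{"grip":32,"travel":[0,0,-0.9],"turn":[0,0,0]},{"grip":32,"travel":[0,0,-0.4],"turn":[0,0,0]},{"grip":32,"travel":[0,0,0],"turn":[0,0,0]}]'
python3 -m jog '[{"grip":60,"travel":[0,0,0],"turn":[0,0,0.9]},{"grip":60,"travel":[0,0,0],"turn":[0,0,1]},{"grip":60,"travel":[0,0,0],"turn":[0,0,1]},{"grip":60,"travel":[0,0,0],"turn":[0,0,1]},{"grip":60,"travel":[0,0,0],"turn":[0,0,1]},{"grip":60,"travel":[0,0,0],"turn":[0,0,1]},{"grip":60,"travel":[0,0,0],"turn":[0,0,1]},{"grip":60,"travel":[0,0,0],"turn":[0,0,1]},{"grip":60,"travel":[0,0,0],"turn":[0,0,1]},{"grip":60,"travel":[0,0,0],"turn":[0,0,1]},{"grip":60,"travel":[0,0,0],"turn":[0,0,1]},{"grip":60,"travel":[0,0,0],"turn":[0,0,1]},{"grip":60,"travel":[0,0,0],"turn":[0,0,1]},{"grip":60,"travel":[0,0,0],"turn":[0,0,1]},{"grip":60,"travel":[0,0,0],"turn":[0,0,1]},{"grip":60,"travel":[0,0,0],"turn":[0,0,1]},{"grip":60,"travel":[0,0,0],"turn":[0,0,1]},{"grip":60,"travel":[0,0,0],"turn":[0,0,1]},{"grip":60,"travel":[0,0,0],"turn":[0,0,1]},{"grip":60,"travel":[0,0,0],"turn":[0,0,1]}]'
python3 go.py 433.5 66 120 -21.4
python3 - <<'E'
from h import *
a=r.grab_frame("wrist");cv2.imwrite("pics/p4.png",a)
E
```

```text
time_s: 24.55
ee_pos: [491.7, 261.6, 146.6]
tcp_rot: [0.001, 0.778, 0.628, 0.003]
force: [-0.0, 0.7, 0.5]
grip_width: 31.8
gripper_force: 0.0
time_s: 26.22
ee_pos: [489.1, 260.7, 141.9]
tcp_rot: [0.001, 0.982, -0.191, -0.001]
force: [-0.7, 0.1, 0.7]
grip_width: 59.8
gripper_force: 0.0
t 26.22 now [489.13 260.74 141.95] shift-first [0.85 8.05 0.89] turn [ 0.02  0.02 -0.12] turn-first [0.77 8.06 0.88]
```

View pics/p4.png

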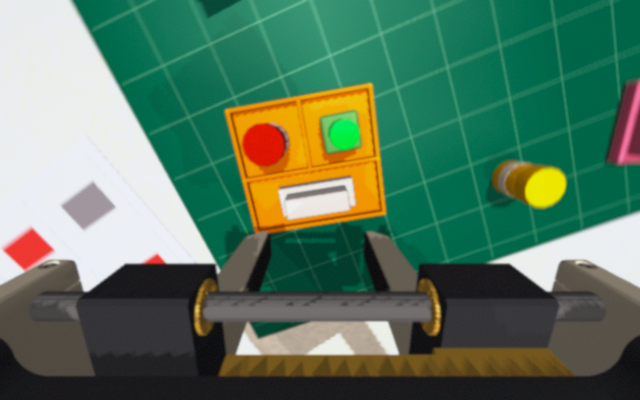

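The orange tray is complete: red (265,143), cement (342,133), and the grey sander lying flat in the long pocket (318,198). The yellow pot is next.

```bash
python3 -m jog '[{"grip":60,"travel":[0.05,0.4,0],"turn":[0,0,0]},{"grip":60,"travel":[0.1,0.8,0],"turn":[0,0,0]},{"grip":60,"travel":[0.1,1,0],"turn":[0,0,0]},{"grip":60,"travel":[0.1,1,0],"turn":[0,0,0]},{"grip":60,"travel":[0.1,1,0],"turn":[0,0,0]},{"grip":60,"travel":[0.1,1,0.2],"turn":[0,0,0]},{"grip":60,"travel":[0.1,1,0.3],"turn":[0,0,0]},{"grip":60,"travel":[0.1,1,0.3],"turn":[0,0,0]},{"grip":60,"travel":[0.05,0.6,0.1],"turn":[0,0,0]},{"grip":60,"travel":[0,0.25,0],"turn":[0,0,0]},{"grip":60,"travel":[0,0,0],"turn":[0,0,0]},{"grip":60,"travel":[0,0,0],"turn":[0,0,0]}]'
python3 go.py 433.5 66 43 -21.4
```

```text
time_s: 27.27
ee_pos: [434.1, 66.7, 121.2]
tcp_rot: [-0.0, 0.982, -0.189, 0.0]
force: [0.5, 0.3, -0.5]
grip_width: 59.5
gripper_force: 0.0
t 27.27 now [434.13  66.66 121.22] shift-first [-0.01  0.04  3.13] turn [-0.   -0.   -0.07] turn-first [-0.01  0.03  3.13]
```

```bash
python3 -m jog '[{"grip":60,"travel":[0,0.03,0.5],"turn":[0,0,0]},{"grip":60,"travel":[0,0,0.8],"turn":[0,0,0]},{"grip":60,"travel":[0,0,0.8],"turn":[0,0,0]},{"grip":60,"travel":[0,0,0.6],"turn":[0,0,0]},{"grip":60,"travel":[0,0,0.4],"turn":[0,0,0]},{"grip":60,"travel":[0,0,0],"turn":[0,0,0]},{"grip":25,"travel":[0,0,0],"turn":[0,0,0]},{"grip":25,"travel":[0,0,0],"turn":[0,0,0]},{"grip":25,"travel":[0,0,0],"turn":[0,0,0]},{"grip":25,"travel":[0,0,0],"turn":[0,0,0]},{"grip":25,"travel":[0,0,0],"turn":[0,0,0]},{"grip":25,"travel":[0,0,0],"turn":[0,0,0]},{"grip":25,"travel":[0,0,0],"turn":[0,0,0]}]' 15
python3 -m jog '[{"grip":25,"travel":[0,0,-0.3],"turn":[0,0,0]},{"grip":25,"travel":[0,0,-0.7],"turn":[0,0,0]},{"grip":25,"travel":[0,0,-0.8],"turn":[0,0,0]},{"grip":25,"travel":[0,0,-0.8],"turn":[0,0,0]},{"grip":25,"travel":[0,0,-0.8],"turn":[0,0,0]},{"grip":25,"travel":[0,0,-0.6],"turn":[0,0,0]},{"grip":25,"travel":[0,0,0],"turn":[0,0,0]}]'
python3 go.py 578.4 -217 58 -21.4
```

```text
time_s: 28.35
ee_pos: [434.5, 66.0, 44.3]
tcp_rot: [-0.0, 0.982, -0.189, 0.001]
force: [-0.0, 2.3, 6.8]
grip_width: 35.6
gripper_force: 15.0
time_s: 28.93
ee_pos: [435.6, 65.8, 146.7]
tcp_rot: [-0.0, 0.982, -0.189, 0.003]
force: [0.3, -0.4, -0.5]
grip_width: 35.4
gripper_force: 15.0
t 28.93 now [435.57  65.75 146.7 ] shift-first [9.48 8.4  3.59] turn [-0.02 -0.06 -0.07] turn-first [9.45 8.45 3.55]
```

```bash
python3 -m jog '[{"grip":25,"travel":[0.4,0.3,0],"turn":[0,0,0]},{"grip":25,"travel":[0.8,0.7,0],"turn":[0,0,0]},{"grip":25,"travel":[0.9,0.8,0],"turn":[0,0,0]},{"grip":25,"travel":[0.9,0.8,0],"turn":[0,0,0]},{"grip":25,"travel":[0.9,0.8,0],"turn":[0,0,0]},{"grip":25,"travel":[0.9,0.8,0],"turn":[0,0,0]},{"grip":25,"travel":[0.9,0.8,0],"turn":[0,0,0]},{"grip":25,"travel":[0.9,0.8,0],"turn":[0,0,0]},{"grip":25,"travel":[0.9,0.8,0],"turn":[0,0,0]},{"grip":25,"travel":[0.9,0.8,0],"turn":[0,0,0]},{"grip":25,"travel":[0.7,0.7,0],"turn":[0,0,0]},{"grip":25,"travel":[0.35,0.3,0],"turn":[0,0,0]},{"grip":25,"travel":[0,0,0],"turn":[0,0,0]},{"grip":25,"travel":[0,0,0.5],"turn":[0,0,0]},{"grip":25,"travel":[0,0,0.8],"turn":[0,0,0]},{"grip":25,"travel":[0,0,0.8],"turn":[0,0,0]},{"grip":25,"travel":[0,0,0.7],"turn":[0,0,0]},{"grip":25,"travel":[0,0,0.4],"turn":[0,0,0]},{"grip":25,"travel":[0,0,0],"turn":[0,0,0]},{"grip":25,"travel":[0,0,0],"turn":[0,0,0]}]'
python3 go.py 578.4 -217 48 -21.4
```

```text
time_s: 30.6
ee_pos: [574.9, -215.6, 63.2]
tcp_rot: [-0.0, 0.982, -0.188, -0.001]
force: [-0.0, 0.6, -0.4]
grip_width: 35.4
gripper_force: 15.0
t 30.6 now [ 574.9  -215.55   63.25] shift-first [0.15 0.   0.61] turn [-0.01  0.02 -0.06] turn-first [0.15 0.   0.61]
```

```bash
python3 -m jog '[{"grip":25,"travel":[0.15,0,0.2],"turn":[0,0,0]},{"grip":25,"travel":[0,0,0.15],"turn":[0,0,0]},{"grip":25,"travel":[0,0,0.1],"turn":[0,0,0]},{"grip":25,"travel":[0,0,0.06],"turn":[0,0,0]},{"grip":25,"travel":[0,0,0.03],"turn":[0,0,0]},{"grip":25,"travel":[0,0,0.02],"turn":[0,0,0]},{"grip":25,"travel":[0,0,0],"turn":[0,0,0]},{"grip":25,"travel":[0,0,0],"turn":[0,0,0]}]'
```

```text
time_s: 31.27
ee_pos: [579.0, -218.0, 49.8]
tcp_rot: [0.0, 0.982, -0.189, 0.0]
force: [-0.5, 0.1, -1.1]
grip_width: 35.6
gripper_force: 15.0
```

```bash
python3 -m jog '[{"grip":25,"travel":[0,0,0.03],"turn":[0,0,0]},{"grip":25,"travel":[0,0,0.03],"turn":[0,0,0]},{"grip":25,"travel":[0,0,0.02],"turn":[0,0,0]},{"grip":25,"travel":[0,0,0],"turn":[0,0,0]},{"grip":25,"travel":[0,0,0],"turn":[0,0,0]}]'
```

```text
time_s: 31.68
ee_pos: [579.2, -218.1, 48.4]
tcp_rot: [0.0, 0.982, -0.189, 0.0]
force: [-0.9, 0.8, 6.4]
grip_width: 35.6
gripper_force: 15.0
```

```bash
python3 -m jog '[{"grip":38,"travel":[0,0,-0.01],"turn":[0,0,0]},{"grip":46,"travel":[0,0,0],"turn":[0,0,0]},{"grip":46,"travel":[0,0,0],"turn":[0,0,0]},{"grip":46,"travel":[0,0,0],"turn":[0,0,0]},{"grip":46,"travel":[0,0,0],"turn":[0,0,0]},{"grip":46,"travel":[0,0,-0.3],"turn":[0,0,0]},{"grip":46,"travel":[0,0,-0.8],"turn":[0,0,0]},{"grip":46,"travel":[0,0,-0.9],"turn":[0,0,0]},{"grip":46,"travel":[0,0,-0.9],"turn":[0,0,0]},{"grip":46,"travel":[0,0,-0.6],"turn":[0,0,0]},{"grip":46,"travel":[0,0,0],"turn":[0,0,-0.5]},{"grip":46,"travel":[0,0,0],"turn":[0,0,0]}]'
python3 go.py 443.3 -57.8 110 -19
python3 - <<'E'
from h import *
a=r.grab_frame("wrist");cv2.imwrite("pics/p5.png",a)
E
```

```text
time_s: 32.68
ee_pos: [579.8, -218.4, 137.5]
tcp_rot: [0.001, 0.986, -0.166, 0.002]
force: [0.9, -0.9, -0.3]
grip_width: 45.9
gripper_force: 0.0
t 32.68 now [ 579.79 -218.42  137.48] shift-first [-7.27 -4.28  1.07] turn [ 0.01 -0.04 -0.03] turn-first [-7.25 -4.3   1.1 ]
```

View pics/p5.png

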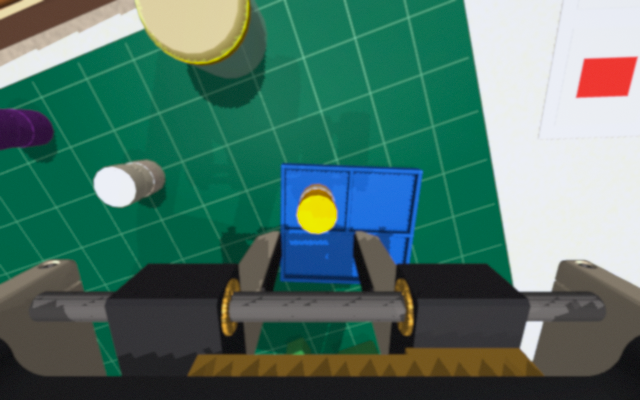

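Yellow stands upright in the left square pocket of the blue tray (317,208). The pink sander is the last item.

```bash
python3 -m jog '[{"grip":46,"travel":[-0.4,-0.2,0],"turn":[0,0,0]},{"grip":46,"travel":[-0.8,-0.5,0],"turn":[0,0,0]},{"grip":46,"travel":[-0.9,-0.5,0],"turn":[0,0,0]},{"grip":46,"travel":[-0.9,-0.5,0],"turn":[0,0,0]},{"grip":46,"travel":[-0.9,-0.5,0],"turn":[0,0,0]},{"grip":46,"travel":[-0.9,-0.5,0.2],"turn":[0,0,0]},{"grip":46,"travel":[-0.9,-0.5,0.3],"turn":[0,0,0]},{"grip":46,"travel":[-0.8,-0.5,0.3],"turn":[0,0,0]},{"grip":46,"travel":[-0.5,-0.4,0.2],"turn":[0,0,0]},{"grip":46,"travel":[-0.25,-0.2,0],"turn":[0,0,0]},{"grip":46,"travel":[0,0,0],"turn":[0,0,0]},{"grip":46,"travel":[0,0,0],"turn":[0,0,0]}]'
python3 go.py 443.3 -57.8 35 -19
```

```text
time_s: 33.73
ee_pos: [443.9, -57.0, 110.7]
tcp_rot: [0.0, 0.986, -0.167, 0.0]
force: [0.3, -0.6, -0.1]
grip_width: 46.0
gripper_force: 0.0
t 33.73 now [443.91 -57.   110.71] shift-first [-0.02  0.04  3.03] turn [ 0.   -0.01 -0.04] turn-first [-0.01  0.04  3.03]
```

```bash
python3 -m jog '[{"grip":46,"travel":[0,0.04,0.5],"turn":[0,0,0]},{"grip":46,"travel":[0,0,0.8],"turn":[0,0,0]},{"grip":46,"travel":[0,0,0.8],"turn":[0,0,0]},{"grip":46,"travel":[0,0,0.6],"turn":[0,0,0]},{"grip":46,"travel":[0,0,0.33],"turn":[0,0,0]},{"grip":46,"travel":[0,0,0],"turn":[0,0,0]},{"grip":10,"travel":[0,0,0],"turn":[0,0,0]},{"grip":10,"travel":[0,0,0],"turn":[0,0,0]},{"grip":10,"travel":[0,0,0],"turn":[0,0,0]},{"grip":10,"travel":[0,0,0],"turn":[0,0,0]},{"grip":10,"travel":[0,0,0],"turn":[0,0,0]},{"grip":10,"travel":[0,0,0],"turn":[0,0,0]},{"grip":10,"travel":[0,0,0],"turn":[0,0,0]},{"grip":10,"travel":[0,0,0],"turn":[0,0,0]}]' 20
python3 -m jog '[{"grip":10,"travel":[0,0,-0.3],"turn":[0,0,0]},{"grip":10,"travel":[0,0,-0.7],"turn":[0,0,0]},{"grip":10,"travel":[0,0,-0.8],"turn":[0,0,0]},{"grip":10,"travel":[0,0,-0.8],"turn":[0,0,0]},{"grip":10,"travel":[0,0,-0.8],"turn":[0,0,0]},{"grip":10,"travel":[0,0,-0.4],"turn":[0,0,0]},{"grip":10,"travel":[0,0,0],"turn":[0,0,0]}]'
python3 -m jog '[{"grip":10,"travel":[0,0,0],"turn":[0,0,-0.5]},{"grip":10,"travel":[0,0,0],"turn":[0,0,-1]},{"grip":10,"travel":[0,0,0],"turn":[0,0,-1]},{"grip":10,"travel":[0,0,0],"turn":[0,0,-1]},{"grip":10,"travel":[0,0,0],"turn":[0,0,-1]},{"grip":10,"travel":[0,0,0],"turn":[0,0,-1]},{"grip":10,"travel":[0,0,0],"turn":[0,0,-1]},{"grip":10,"travel":[0,0,0],"turn":[0,0,-1]},{"grip":10,"travel":[0,0,0],"turn":[0,0,-1]},{"grip":10,"travel":[0,0,0],"turn":[0,0,-1]},{"grip":10,"travel":[0,0,0],"turn":[0,0,-1]},{"grip":10,"travel":[0,0,0],"turn":[0,0,-1]},{"grip":10,"travel":[0,0,0],"turn":[0,0,-1]},{"grip":10,"travel":[0,0,0],"turn":[0,0,-1]},{"grip":10,"travel":[0,0,0],"turn":[0,0,-1]},{"grip":10,"travel":[0,0,0],"turn":[0,0,-1]},{"grip":10,"travel":[0,0,0],"turn":[0,0,-1]},{"grip":10,"travel":[0,0,0],"turn":[0,0,-1]},{"grip":10,"travel":[0,0,0],"turn":[0,0,0]}]'
python3 go.py 507.3 -225 50 68.6
```

```text
time_s: 34.9
ee_pos: [443.5, -57.9, 35.4]
tcp_rot: [0.0, 0.986, -0.167, 0.001]
force: [-1.0, -0.5, 5.7]
grip_width: 19.8
gripper_force: 20.0
time_s: 35.48
ee_pos: [444.3, -58.1, 132.2]
tcp_rot: [0.0, 0.986, -0.167, 0.002]
force: [0.5, -0.2, -1.0]
grip_width: 19.6
gripper_force: 20.0
time_s: 37.07
ee_pos: [442.2, -57.4, 128.8]
tcp_rot: [-0.001, 0.827, 0.562, -0.001]
force: [-0.2, -0.3, -0.5]
grip_width: 20.0
gripper_force: 20.0
t 37.07 now [442.17 -57.37 128.84] shift-first [-5.28  4.89  3.14] turn [-0.02 -0.   -0.03] turn-first [-5.29  4.87  3.15]
```

```bash
python3 -m jog '[{"grip":10,"travel":[-0.3,0.3,0],"turn":[0,0,0]},{"grip":10,"travel":[-0.7,0.6,0],"turn":[0,0,0]},{"grip":10,"travel":[-0.8,0.8,0],"turn":[0,0,0]},{"grip":10,"travel":[-0.8,0.8,0],"turn":[0,0,0]},{"grip":10,"travel":[-0.8,0.8,0],"turn":[0,0,0]},{"grip":10,"travel":[-0.8,0.7,0],"turn":[0,0,0]},{"grip":10,"travel":[-0.7,0.6,0],"turn":[0,0,0]},{"grip":10,"travel":[-0.3,0.3,0],"turn":[0,0,0]},{"grip":10,"travel":[0,0,0],"turn":[0,0,0]},{"grip":10,"travel":[0,0,0.5],"turn":[0,0,0]},{"grip":10,"travel":[0,0,0.8],"turn":[0,0,0]},{"grip":10,"travel":[0,0,0.8],"turn":[0,0,0]},{"grip":10,"travel":[0,0,0.5],"turn":[0,0,0]},{"grip":10,"travel":[0,0,0.3],"turn":[0,0,0]},{"grip":10,"travel":[0,0,0],"turn":[0,0,0]},{"grip":10,"travel":[0,0,0],"turn":[0,0,0]}]'
python3 go.py 507.3 -225 40 68.6
```

```text
time_s: 38.4
ee_pos: [508.4, -223.0, 57.2]
tcp_rot: [-0.0, 0.828, 0.561, -0.0]
force: [0.1, -0.5, -0.5]
grip_width: 20.2
gripper_force: 20.0
t 38.4 now [ 508.37 -223.04   57.21] shift-first [-0.09 -0.01  0.69] turn [-0.01 -0.   -0.07] turn-first [-0.09 -0.01  0.69]
```

```bash
python3 -m jog '[{"grip":10,"travel":[-0.09,0,0.25],"turn":[0,0,0]},{"grip":10,"travel":[0,0,0.2],"turn":[0,0,0]},{"grip":10,"travel":[0,0,0.1],"turn":[0,0,0]},{"grip":10,"travel":[0,0,0.06],"turn":[0,0,0]},{"grip":10,"travel":[0,0,0.03],"turn":[0,0,0]},{"grip":10,"travel":[0,0,0.02],"turn":[0,0,0]},{"grip":10,"travel":[0,0,0],"turn":[0,0,0]},{"grip":10,"travel":[0,0,0],"turn":[0,0,0]}]'
```

```text
time_s: 39.07
ee_pos: [507.8, -226.0, 40.8]
tcp_rot: [0.0, 0.828, 0.561, 0.0]
force: [-0.1, 0.2, -0.7]
grip_width: 20.3
gripper_force: 20.0
```

```bash
python3 -m jog '[{"grip":10,"travel":[0,0,0.03],"turn":[0,0,0]},{"grip":10,"travel":[0,0,0.03],"turn":[0,0,0]},{"grip":10,"travel":[0,0,0.02],"turn":[0,0,0]},{"grip":10,"travel":[0,0,0],"turn":[0,0,0]},{"grip":10,"travel":[0,0,0],"turn":[0,0,0]}]'
```

```text
time_s: 39.48
ee_pos: [507.9, -226.0, 39.4]
tcp_rot: [0.0, 0.828, 0.561, 0.0]
force: [-2.3, 0.2, 5.3]
grip_width: 19.8
gripper_force: 20.0
```

```bash
python3 -m jog '[{"grip":23,"travel":[0,0,-0.01],"turn":[0,0,0]},{"grip":32,"travel":[0,0,0],"turn":[0,0,0]},{"grip":32,"travel":[0,0,0],"turn":[0,0,0]},{"grip":32,"travel":[0,0,0],"turn":[0,0,0]},{"grip":32,"travel":[0,0,0],"turn":[0,0,0]},{"grip":32,"travel":[0,0,-0.3],"turn":[0,0,0]},{"grip":32,"travel":[0,0,-0.8],"turn":[0,0,0]},{"grip":32,"travel":[0,0,-0.9],"turn":[0,0,0]},{"grip":32,"travel":[0,0,-0.9],"turn":[0,0,0]},{"grip":32,"travel":[0,0,-0.9],"turn":[0,0,0]},{"grip":32,"travel":[0,-0.8,-0.9],"turn":[0,0,0]},{"grip":32,"travel":[0,-0.9,-0.9],"turn":[0,0,0]},{"grip":32,"travel":[0,-0.9,-0.5],"turn":[0,0,0]},{"grip":32,"travel":[-0.3,-0.9,0],"turn":[0,0,0]},{"grip":32,"travel":[-0.3,-0.5,0],"turn":[0,0,0]},{"grip":32,"travel":[0,0,0],"turn":[0,0,0]}]'
python3 - <<'E'
from h import *
a=r.grab_frame("top")[100:320,120:500];b=r.grab_frame("side");cv2.imwrite("pics/p6.png",np.vstack([cv2.resize(a,(520,300)),cv2.resize(b,(520,300))]))
E
```

```text
time_s: 40.82
ee_pos: [407.2, -202.3, 192.3]
tcp_rot: [0.0, 0.828, 0.561, -0.0]
force: [-0.2, -0.9, -1.1]
grip_width: 32.2
gripper_force: 0.0
```

View pics/p6.png

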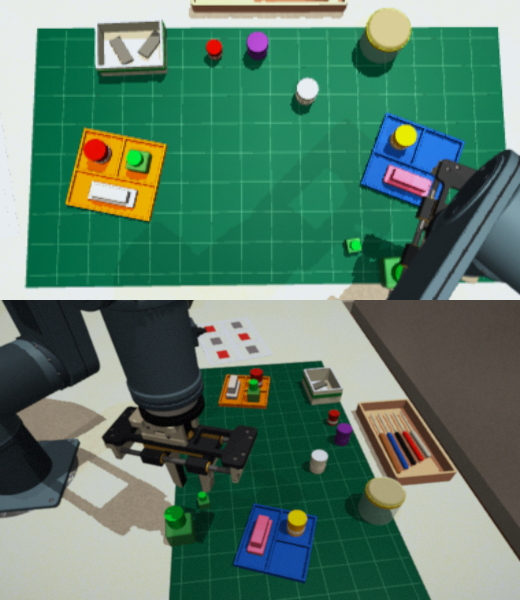

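Both trays are filled correctly: red (95,150), cement (136,159) and grey sander (112,193) in the orange tray, and yellow (403,137) and pink sander (408,181) in the blue. Nothing else has moved and the gripper is clear.

```bash
python3 -c "
from workcell import r
print(r.job_done())"
```

```text
the job is handed in; nothing more can be done
None
```

Both kits are made up and the job is handed in: every pot, bottle and sanding block is in its pocket as asked, and the final pictures show the white pot, rinsing jar, parts tub and look-alikes where they were.

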